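# Clamp the jar caddy's sliding fence snug on two jars

## Robot

A 6-joint arm with a two-finger parallel gripper is mounted at the origin on a cart in front of the work surface, level with it; the furniture and walls round the work are solid. World frame = base frame: x ahead of the robot, y to its left, z up, the work surface at z = 0. Lengths are in m, angles in rad, forces in N, time in s.
With the tool pointing down it reaches from about 0.325 to 0.775 m from the base axis. Payload 5.5 kg.
Tool frame: the origin (TCP) lies on the centre line of the jaws, within the pads' length; the fingertips stand 8 mm ahead of it and the grasp point (between the pads) lies 11 mm behind it; z points along the fingers, x is the direction in which the jaws open and shut, and the axes are right-handed (so a half turn about z gives the same grasp; the last joint's range is limited). The gripper opens to 85 mm and grips with 20 to 120 N. Pads are 22 mm wide; open, the fingers measure 114 mm over their backs; the gripper's body (76 mm by 85 mm) begins 54 mm behind the grasp point. The pads swing forward as they close: fully open they stand 13 mm farther back than shut.
Start: joints at [-1.291, 0.091, 1.231, -0, 1.82, -0.057], TCP at [0.198, -0.566, 0.239] pointing down, gripper open.
Joint ranges: [-2.87, 2.87], [-0.86, 2.18], [0.17, 2.46], [-1.51, 4.65], [0.06, 2.69], [-2.65, 2.65]. Speed limits (rad/s): [2.57, 2.57, 3.01, 3.14, 3.14, 3.14].

## Interface

Orientations are given as a unit quaternion [w, x, y, z].
In Python, from plant import ctrl gives the robot as it stands.
- The arm moves only by the tool jog_arm, never from a script. Its argument "series" is a list of rows, each a list of 3 entries, a list of its own where there are three numbers: the shift along the world's x, y, z in m, then the turn about the world's z in rad, then the opening, from 0 (shut) to 1 (fully open). In form: [[[dx, dy, dz], spin, hand], ...]. A call has 1 to 12 rows; each row is the pose to reach, as a shift and turn from the pose commanded when the call began; what a row does not reach only later rows make up. A row lasts 1/12 s, in which the tool goes at most 41.7 mm and 7.16 degrees, less where a joint would pass 70% of its speed; a pose out of reach is approached as far as the arm can. A call with a gripper value outside its range is refused whole. The fingers move at their own pace and stop on an object; the grip force is fixed at half the most. Time passes only in rows, so rows that repeat a pose let the fingers close. It gives the time, the measured TCP pose, the force and the opening at its end, in the units of the state.
- ctrl.observe(): the state, without advancing time (a new reading comes with each control period).
- ctrl.camera(name): name is "side" or "top" or "wrist"; returns the picture (384x512x3 uint8, red, green, blue); there is no depth.
- ctrl.camera_model(name): a dict with "fx", "fy", "cx", "cy" (pixels), "position" and "orientation" of the camera in the world. Camera axes: x right, y up, looking along -z (the intrinsics and any distortion apply to the point x, -y, -z); pixel columns grow to the right and rows downward; lengths in m; the calibration is good to about 2 mm. A picture is of the moment at which its call begins: read the wrist's pose just before it. camera_model takes no time and is no camera call; for the wrist camera it gives the pose at the moment of the call.
- ctrl.hand_in(): hands the job in, once; it reports no verdict.
Trained networks look in the newest picture that a camera, given by its name, has taken for a name from the list of things; names that differ only in an ending like _2 or _b are one class to them, and where a whole thing is asked for, a point or a joint stands for the part that bears it (a point fixed in the world has none). Each returns a list of dicts, best first, with "confidence" (0 to 1); they miss things now and then, are a little off and sometimes report something else, mostly with a low value. They report only what shows in the picture. A call takes as long as a camera call.
- ctrl.search_frame(camera, thing): "extent" ([left, top, right, bottom] in pixels, round what is visible of it).
- ctrl.regions_of(camera, thing): "mask" (384x512 bool, what is visible of it) and "extent" ([left, top, right, bottom] in pixels, round what is visible of it).
The state is a dict: "time": time; "q": joint angles; "qd": joint speeds; "tau": joint torques, N m; "ee_pos": TCP position; "ee_rot": TCP orientation; "wrist_force": force on the tool from outside, world axes, zero at the start; "wrist_torque": the same for the moment, N m; "finger_gap": opening from 0.0 (shut) to 1.0 (fully open).
Only numpy, scipy, OpenCV 4.12 (cv2) and the standard library are available. Lean on these libraries where they do the work, as an engineer would, in place of code of your own. Each camera call takes 0.05 s, during which the arm holds its last target.

## Task

The two jars stand loose in the wooden caddy. Slacken the wing knob fully, slide the fence along until it presses both jars together and firmly against the fixed end stop, and tighten the knob again so that the fence stays clamped snug against them. Go gently on the glass, keep the jars upright in the caddy, leave the other things alone, and let go at the end.

Things in the scene. Friction and masses are not known exactly. Their poses are not given: they have to be found in the camera images.
- caddy: Jar caddy fixed to the table: light wooden board 372 x 92 mm, its upper face 16 mm above the table, with two 10 mm thick lips along its long sides (tops 36 mm above the table, 72 mm apart inside). Origin: centre of the board at table height. Its x axis runs along the board, from the fixed end stop (at -x) to the knob end (at +x); y across it; z up.
- stop_face (a point): Centre of the inner face of the fixed end stop, a wooden block 90 mm wide that rises 86 mm above the board at the caddy's -x end. The point lies 43 mm above the board, 170 mm from the caddy's origin.
- fence_face (a point): Centre of the pressing face of the sliding fence, 50 mm above the board. The fence is an upright wooden plate 68 mm wide, 12 mm thick, top 117 mm above the table, on a flat foot 11 mm thick that reaches 124 mm from this face towards the caddy's +x. 95 mm from the face a steel sleeve (diameter 26 mm) on the foot carries the knob. Two 22 mm corner blocks brace the plate. Axes as the caddy's.
- fence_back (a point): Middle of the fence plate's back (the side of the knob), 70 mm above the board (86 mm above the table), in the clear space of 50 mm between the plate and the sweep of the knob: a place to push. To push the jars, press it towards the caddy's -x.
- fence (a joint): Fence travel towards the end stop, m: 0 at the knob end, at most 0.125. Knob slack: it slides with 6 N of friction and stays where left; knob tight: a 20 N push does not shift it. Pushing fence and both sliding jars takes some 6 to 12 N; once the row bears on the end stop the force rises steeply within 1 or 2 mm (17 to 25 N is a firm push, above 40 N too rough for the glass).
- knob_grip (a point): Centre of the wing bar of the black clamp knob, on its upright turning axis, 109 mm above the table. The bar is 70 mm long, 15 mm wide and 26 mm tall (96 to 122 mm above the table), free on all sides; it travels with the fence. The bar lies along this point's x axis.
- knob (a joint): Angle of the clamp knob, rad, growing as it is turned clockwise seen from above. 0: slack, at its stop, the bar lies along the caddy's length; 1.57: tight, at its stop, the bar lies across the caddy. It starts tight. It begins to clamp at about 1.05 and is properly tight from 1.3. It turns stiffly (0.09 N m, about 0.15 N m when tight) and stays where it is left.
- jam_jar_mid (a point): Jam jar: glass, round, 60 to 62 mm in diameter, 99 mm tall, about 0.2 to 0.35 kg, upright and loose in the caddy between fence and end stop. Point on its axis, 45 mm above its bottom.
- honey_jar_mid (a point): Honey jar: glass, 56 to 62 mm across, 86 mm tall, about 0.2 to 0.35 kg, upright and loose in the caddy too; either jar may be the one next to the fence. There are gaps between fence, jars and end stop at the start. Point on its axis, 45 mm above its bottom.
- jam_jar: The jam jar itself; origin at the centre of its underside.
- honey_jar: The honey jar itself; origin at the centre of its underside.
- end_stop: The fixed end stop block; origin under its centre, on the board, 8 mm behind its inner face.
- pepper_mill: Bystander: wooden pepper mill, 58 mm diameter, 150 mm tall, standing behind the caddy; origin at its underside.
- salt_shaker: Bystander: salt shaker, 44 mm diameter, 90 mm tall; origin at its underside.
- cocoa_jar: Bystander: small spice jar, 44 mm diameter, 96 mm tall; origin at its underside.

How it is judged:
On the way, in this order (a step that is already met when the one before it is completed fails the run):
1. the knob is slack (below 0.4 rad) (value of joint knob below 0.4 rad), for 0.1 s.
2. with the knob still slack (below 0.8 rad), the fence presses the jars together and on the end stop, 1 N or more at each contact (value of joint knob below 0.8 rad and ((contact force between jam_jar and end_stop above 1 N and contact force between honey_jar and jam_jar above 1 N and contact force between honey_jar and fence above 1 N) or (contact force between honey_jar and end_stop above 1 N and contact force between jam_jar and honey_jar above 1 N and contact force between jam_jar and fence above 1 N))), for 0.1 s.
At the end, for the whole second after the job is handed in: The knob is tight (1.3 rad or more); fence, both jars and end stop touch in one row with no gap, still pressed together by at least 0.2 N at each contact; both jars stand upright (within 0.15 rad) and at rest (value of joint knob above 1.3 rad and ((contact force between jam_jar and end_stop above 0.2 N and contact force between honey_jar and jam_jar above 0.2 N and contact force between honey_jar and fence above 0.2 N) or (contact force between honey_jar and end_stop above 0.2 N and contact force between jam_jar and honey_jar above 0.2 N and contact force between jam_jar and fence above 0.2 N)) and angle between each of jam_jar, honey_jar's own z axis and vertical below 0.15 rad and linear speed of each of jam_jar, honey_jar below 0.01 m/s).
It fails at once if a jar is pressed by the fence with more than 40 N (contact force between any of jam_jar, honey_jar and fence above 40 N).
It fails at once if a jar is tipped by more than 0.4 rad (angle between any of jam_jar, honey_jar's own z axis and vertical above 0.4 rad).
It fails at once if a bystander is moved by more than 20 mm (distance of any of pepper_mill, salt_shaker, cocoa_jar from where it was at the start of the episode above 0.02 m).
It also fails if it takes over 66 s, if anything falls off the work surface, if the arm or the gripper's body presses on something with over 40 N, if the wrist force passes 120 N, or if a joint passes its speed limit or range.

## Working session

There is one attempt and no reset: what is moved stays moved. The work goes in short steps, Python scripts to look and compute and a tool call to move; the robot and the scene stay as the last step left them, time stands still between calls to the robot, and variables do not carry over. Pictures are saved under pics/ and viewed, and the job is handed in when it is done.

Besides the shell and the picture viewer there is one more tool, called after "Emit:" in YAML: its name, and indented under it one key for each argument. jog_arm: Moves the arm, as the interface text tells. Its arguments: {"type":"object","properties":{"series":{"type":"array"}},"required":["series"]}

```bash
mkdir -p pics; ls; python3 - <<'E'
from plant import ctrl
import cv2,numpy as np
s=ctrl.observe()
print({k:np.round(v,3) for k,v in s.items()})
for n in("side","top","wrist"):
    im=ctrl.camera(n); cv2.imwrite(f"pics/{n}0.png",im[:,:,::-1])
    m=ctrl.camera_model(n); print(n,m)
    for t in ("caddy","knob_grip","fence","jam_jar","honey_jar","end_stop"):
        try: print(t,[(np.round(d["extent"]),round(d["confidence"],2)) for d in ctrl.search_frame(n,t)[:2]])
        except Exception as e: print(t,e)
a=cv2.imread("pics/side0.png");b=cv2.imread("pics/top0.png")
E
```

```text
pics
{'time': np.float64(0.0), 'q': array([-1.291,  0.092,  1.232,  0.   ,  1.82 , -0.057]), 'qd': array([ 0.002, -0.   , -0.   ,  0.001, -0.001,  0.   ]), 'tau': array([ 0.0000e+00, -4.5873e+01, -4.1802e+01, -0.0000e+00,  1.2000e-02,
        0.0000e+00]), 'ee_pos': array([ 0.198, -0.566,  0.238]), 'ee_rot': array([-0.001,  0.816, -0.579, -0.001]), 'wrist_force': array([0.033, 0.205, 0.443]), 'wrist_torque': array([ 0.056, -0.016,  0.096]), 'finger_gap': np.float64(0.998)}
side {'fx': 400.27013639280915, 'fy': 400.27013639280915, 'cx': 254.72037082685318, 'cy': 193.48285279735367, 'position': array([0.45019293, 0.80101763, 0.58321764]), 'orientation': array([-0.12300683, -0.05605109,  0.44815947,  0.88367453])}
caddy [(array([243., 140., 300., 286.]), 0.59), (array([250., 225., 289., 244.]), 0.49)]
knob_grip [(array([249., 224., 287., 242.]), 0.79)]
fence [(array([249., 190., 288., 273.]), 0.73)]
jam_jar [(array([265., 145., 291., 172.]), 0.78)]
honey_jar [(array([264., 167., 290., 198.]), 0.96), (array([260., 140., 299., 174.]), 0.54)]
end_stop [(array([262., 140., 299., 175.]), 0.6
[... 238 characters left out ...]
])}
caddy [(array([179., 184., 343., 248.]), 0.89)]
knob_grip [(array([183., 211., 204., 240.]), 0.88)]
fence [(array([186., 206., 238., 244.]), 0.56)]
jam_jar [(array([304., 191., 328., 216.]), 0.88)]
honey_jar [(array([262., 204., 289., 227.]), 0.71), (array([185., 205., 242., 242.]), 0.65)]
end_stop [(array([327., 180., 343., 221.]), 0.67), (array([264., 201., 285., 227.]), 0.49)]
wrist {'fx': 265.00655689449997, 'fy': 265.00655689449997, 'cx': 256.55716438883053, 'cy': 192.91158278165963, 'position': array([ 0.27696594, -0.53921971,  0.3745487 ]), 'orientation': array([ 0.80443381, -0.13341   ,  0.09484318, -0.57104535])}
caddy []
knob_grip []
fence []
jam_jar []
honey_jar []
end_stop []
```

```bash
python3 - <<'E'
import cv2
b=cv2.imread("pics/top0.png")[150:300,140:390]
cv2.imwrite("pics/top0z.png",cv2.resize(b,None,fx=3.2,fy=3.2,interpolation=cv2.INTER_CUBIC))
E
```

```text
(no output)
```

View pics/side0.png

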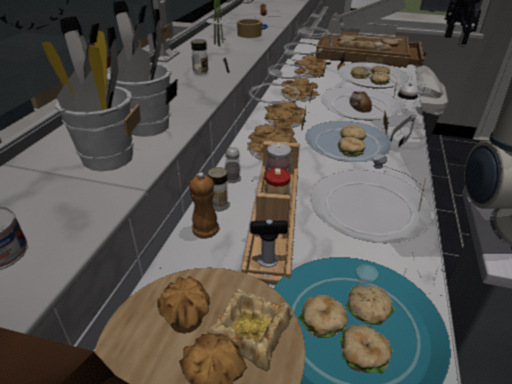

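View pics/top0.png

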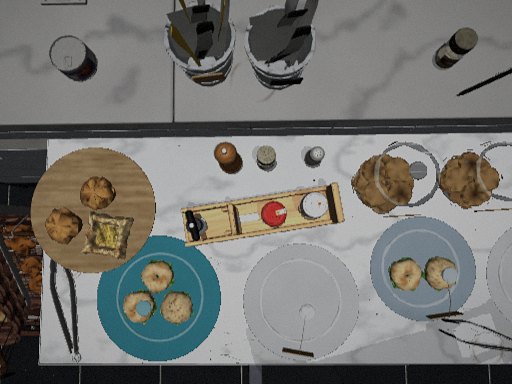

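```bash
sleep 1
```

```text
(no output)
```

View pics/top0z.png

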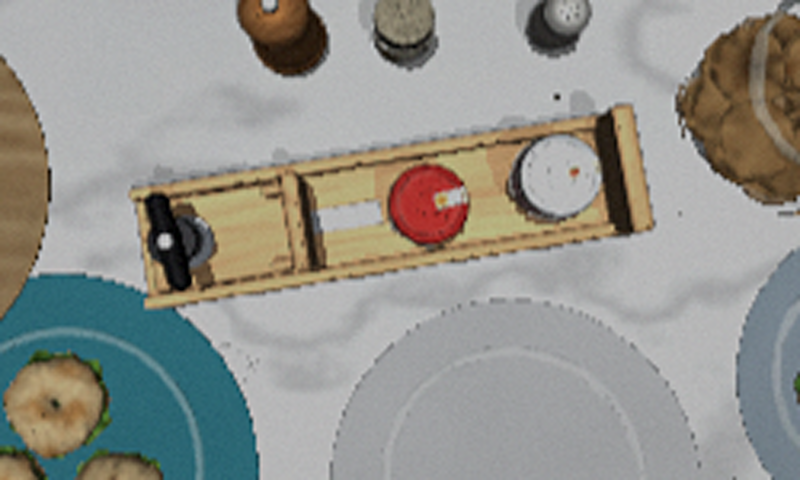

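```bash
cat > h.py <<'E'
from plant import ctrl
import cv2,numpy as np
from scipy.spatial.transform import Rotation as R
def cam(n):
    m=ctrl.camera_model(n); w,x,y,z=m["orientation"]; return m,R.from_quat([x,y,z,w]).as_matrix()
def p2w(n,u,v,z):
    m,r=cam(n); d=r@np.array([(u-m["cx"])/m["fx"],-(v-m["cy"])/m["fy"],-1.]); p=np.array(m["position"])
    return p+d*(z-p[2])/d[2]
def w2p(n,P):
    m,r=cam(n); c=r.T@(np.array(P)-m["position"]); return np.array([m["cx"]+m["fx"]*c[0]/-c[2], m["cy"]-m["fy"]*c[1]/-c[2]])
E
python3 - <<'E'
from h import *
z=lambda a,b:(140+a/3.2-.5+.16,150+b/3.2-.5+.16)
for nm,a,b,h in [("lipTL",133,190,.036),("lipBL",148,307,.036),("stopTi",612,106,.102),("stopTo",632,103,.102),("stopBo",653,226,.102),("stopBi",637,233,.102),("knob",165,240,.122),("knobA",157,196,.122),("knobB",182,288,.122),("fenceT",281,173,.117),("fenceTb",298,172,.117),("fenceB",296,272,.117),("fenceBb",314,270,.117),("red",428,205,.105),("white",556,175,.115)]:
    print(nm,np.round(p2w("top",*z(a,b),h),4))
E
```

```text
lipTL [0.6063 0.3091 0.036 ]
lipBL [0.5186 0.2972 0.036 ]
stopTi [ 0.6582 -0.0402  0.102 ]
stopTo [ 0.6601 -0.0541  0.102 ]
stopBo [ 0.5743 -0.0661  0.102 ]
stopBi [ 0.5696 -0.0549  0.102 ]
knob [0.5677 0.269  0.122 ]
knobA [0.5977 0.2746 0.122 ]
knobB [0.5351 0.2572 0.122 ]
fenceT [0.6128 0.1902 0.117 ]
fenceTb [0.6134 0.1785 0.117 ]
fenceB [0.5452 0.1802 0.117 ]
fenceBb [0.5464 0.1679 0.117 ]
red [0.5903 0.0892 0.105 ]
white [0.6096 0.0017 0.115 ]
```

Emit:
jog_arm:
  series:
    - [[0.015, 0.035, 0], 0, 1]
    - [[0.03, 0.07, 0], 0, 1]
    - [[0.046, 0.105, 0], 0, 1]
    - [[0.062, 0.14, 0], 0, 1]
    - [[0.077, 0.174, 0], 0, 1]
    - [[0.092, 0.209, 0], 0, 1]
    - [[0.108, 0.244, 0], 0, 1]
    - [[0.123, 0.278, 0], -0.03, 1]
    - [[0.138, 0.312, 0], -0.06, 1]
    - [[0.154, 0.347, 0], -0.09, 1]
    - [[0.169, 0.382, 0], -0.14, 1]
    - [[0.184, 0.417, 0], -0.19, 1]

```text
time: 2.05
ee_pos: [0.3825, -0.1475, 0.2396]
ee_rot: [-0.0, 0.756, -0.654, 0.001]
wrist_force: [0.6, -0.6, 0.0]
finger_gap: 1.002
```

Emit:
jog_arm:
  series:
    - [[0.015, 0.035, 0], 0, 1]
    - [[0.03, 0.07, 0], 0, 1]
    - [[0.046, 0.105, 0], 0, 1]
    - [[0.062, 0.14, 0], 0, 1]
    - [[0.077, 0.174, 0], 0, 1]
    - [[0.092, 0.209, 0], 0, 1]
    - [[0.108, 0.244, 0], 0, 1]
    - [[0.123, 0.278, 0], 0, 1]
    - [[0.138, 0.312, 0], 0, 1]
    - [[0.154, 0.347, 0], 0, 1]
    - [[0.169, 0.38, 0], 0, 1]
    - [[0.184, 0.415, 0], 0, 1]

```text
time: 3.05
ee_pos: [0.5668, 0.2674, 0.2392]
ee_rot: [-0.0, 0.757, -0.653, 0.0]
wrist_force: [1.2, -0.4, 0.5]
finger_gap: 1.0
```

```bash
python3 - <<'E'
from h import *
s=ctrl.observe();print({k:np.round(v,3) for k,v in s.items() if k!="tau"})
x=s["ee_rot"];print(np.degrees(R.from_quat([x[1],x[2],x[3],x[0]]).as_matrix()[:2,0]@[[1],[0]]) , R.from_quat([x[1],x[2],x[3],x[0]]).as_matrix().round(3))
im=ctrl.camera("wrist");cv2.imwrite("pics/w1.png",im[:,:,::-1])
for t in ("knob_grip","knob","fence"):
    print(t,[(np.round(d["extent"]),round(d["confidence"],2)) for d in ctrl.search_frame("wrist",t)[:2]])
print(cam("wrist")[0])
for h in (.122,.109): print(w2p("wrist",[.567,.268,h]))
E
```

```text
{'time': np.float64(3.05), 'q': array([ 0.387,  0.164,  1.152, -0.   ,  1.826,  1.811]), 'qd': array([ 0.529,  0.923, -1.007, -0.002,  0.079,  0.532]), 'ee_pos': array([0.567, 0.267, 0.239]), 'ee_rot': array([-0.   ,  0.757, -0.653,  0.   ]), 'wrist_force': array([ 1.197, -0.383,  0.451]), 'wrist_torque': array([-0.052, -0.022, -0.048]), 'finger_gap': np.float64(1.0)}
[8.3843882] [[ 0.146 -0.989  0.   ]
 [-0.989 -0.146 -0.   ]
 [ 0.    -0.    -1.   ]]
knob_grip []
knob [(array([240., 155., 271., 217.]), 0.63)]
fence [(array([234., 142., 353., 220.]), 0.67), (array([383.,  18., 476.,  78.]), 0.17)]
{'fx': 265.00655689449997, 'fy': 265.00655689449997, 'cx': 256.55716438883053, 'cy': 192.91158278165963, 'position': array([0.64893787, 0.2784911 , 0.37298875]), 'orientation': array([ 0.74698081, -0.12498775,  0.10743521, -0.6440927 ])}
[254.74051496 189.4015415 ]
[254.81501616 185.50665756]
```

View pics/w1.png

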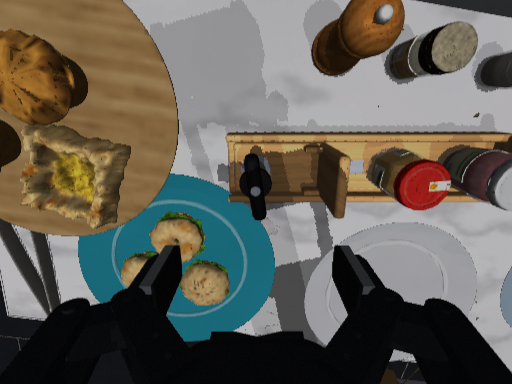

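```bash
python3 - <<'E'
from h import *
im=cv2.imread("pics/w1.png")
cv2.imwrite("pics/w1z.png",cv2.resize(im[125:235,215:365],None,fx=5,fy=5,interpolation=cv2.INTER_CUBIC))
E
```

```text
(no output)
```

View pics/w1z.png

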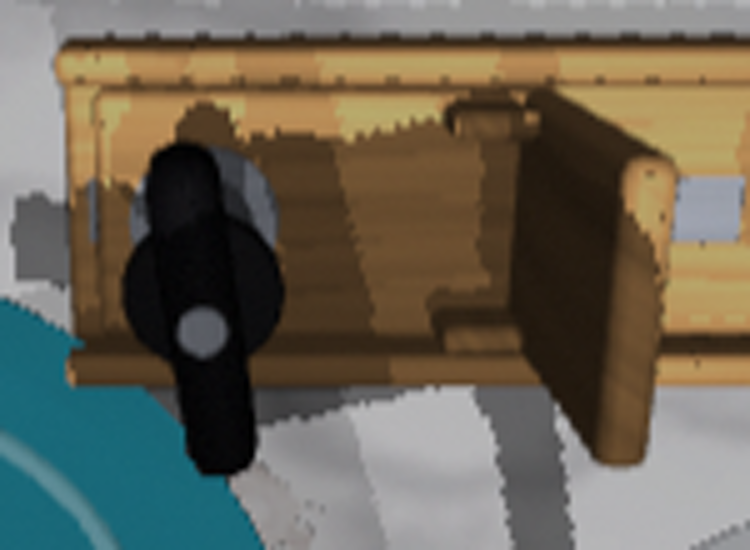

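```bash
python3 - <<'E'
from h import *
# wrist is same pose approx as picture? use current
s=ctrl.observe();print(s["ee_pos"],s["qd"].round(3))
f=lambda a,b:(215+a/5-.4,125+b/5-.4)
P={}
for n,a,b,h in [("hub",203,332,.124),("A_l",155,170,.122),("A_r",213,160,.122),("B_l",193,465,.122),("B_r",252,462,.122),("fTl",627,170,.117),("fTr",670,165,.117),("fBl",600,455,.117),("fBr",640,462,.117),("lipNE",60,55,.036),("lipSE",72,384,.036)]:
    P[n]=p2w("wrist",*f(a,b),h);print(n,P[n].round(4))
d=(P["A_l"]+P["A_r"]-P["B_l"]-P["B_r"])[:2]/2;print(np.linalg.norm(d),np.degrees(np.arctan2(d[1],d[0])))
d=(P["fTr"]-P["fBr"])[:2];print(np.linalg.norm(d),np.degrees(np.arctan2(d[1],d[0])))
E
```

```text
[0.56619586 0.26646853 0.23791331] [-0.032 -0.055  0.017 -0.004  0.004 -0.003]
hub [0.5661 0.2674 0.124 ]
A_l [0.5965 0.2812 0.122 ]
A_r [0.6    0.2705 0.122 ]
B_l [0.5364 0.2651 0.122 ]
B_r [0.5388 0.2532 0.122 ]
fTl [0.609  0.1899 0.117 ]
fTr [0.6112 0.1818 0.117 ]
fBl [0.549  0.1804 0.117 ]
fBr [0.5487 0.1717 0.117 ]
lipNE [0.6039 0.3095 0.036 ]
lipSE [0.5168 0.2965 0.036 ]
0.06288881929524069 15.381283568498159
0.06334617753560748 9.211295490748126
```

Emit:
jog_arm:
  series:
    - [[0, 0, -0.03], 0.06, 1]
    - [[0, 0, -0.06], 0.12, 1]
    - [[0, 0, -0.09], 0.12, 1]
    - [[0, 0, -0.12], 0.12, 1]
    - [[0, 0, -0.139], 0.12, 1]
    - [[0, 0, -0.139], 0.12, 0]
    - [[0, 0, -0.139], 0.12, 0]
    - [[0, 0, -0.139], 0.12, 0]
    - [[0, 0, -0.139], 0.12, 0]
    - [[0, 0, -0.139], 0.12, 0]
    - [[0, 0, -0.139], 0.12, 0]
    - [[0, 0, -0.139], 0.12, 0]

```text
time: 4.25
ee_pos: [0.5679, 0.269, 0.1067]
ee_rot: [-0.006, 0.795, -0.606, 0.001]
wrist_force: [-2.7, 8.2, 10.3]
finger_gap: 0.162
```

```bash
cat > st.py <<'E'
from h import *
s=ctrl.observe();x=s["ee_rot"];M=R.from_quat([x[1],x[2],x[3],x[0]]).as_matrix()
print(s["time"],"pos",s["ee_pos"].round(4),"yaw",np.degrees(np.arctan2(M[1,0],M[0,0])).round(2),"F",s["wrist_force"].round(2),"T",s["wrist_torque"].round(2),"gap",round(float(s["finger_gap"]),3),"q",s["q"].round(2))
e=np.array([-.144,.9896,0]);print("F along caddy",round(float(e@s["wrist_force"]),2))
E
python3 st.py
```

```text
4.25 pos [0.5679 0.269  0.1067] yaw -74.6 F [-2.67  8.15 10.31] T [1.06 0.46 0.05] gap 0.162 q [0.39 0.17 1.38 0.   1.58 1.69]
F along caddy 8.45
```

Emit:
jog_arm:
  series:
    - [[0, 0.001, 0.005], 0, 0]
    - [[0, 0.001, 0.005], 0, 0]
    - [[0, 0.001, 0.005], 0, 0]

```text
time: 4.5
ee_pos: [0.5677, 0.269, 0.1069]
ee_rot: [-0.003, 0.795, -0.606, 0.001]
wrist_force: [4.4, 7.4, -6.2]
finger_gap: 0.164
```

```bash
python3 st.py; python3 - <<'E'
from h import *
for n in("wrist","side"):
    cv2.imwrite(f"pics/{n}2.png",ctrl.camera(n)[:,:,::-1])
b=cv2.imread("pics/side2.png")[130:300,190:350]
cv2.imwrite("pics/side2z.png",cv2.resize(b,None,fx=3.5,fy=3.5,interpolation=cv2.INTER_CUBIC))
E
```

```text
4.5 pos [0.5677 0.269  0.1069] yaw -74.63 F [ 4.38  7.39 -6.15] T [ 1.2  -0.97  0.08] gap 0.164 q [0.39 0.17 1.37 0.   1.59 1.69]
F along caddy 6.68
```

View pics/wrist2.png

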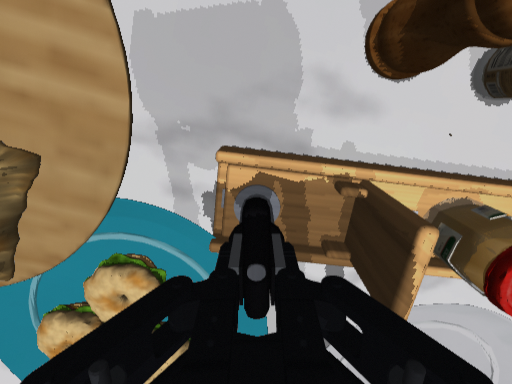

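View pics/side2z.png

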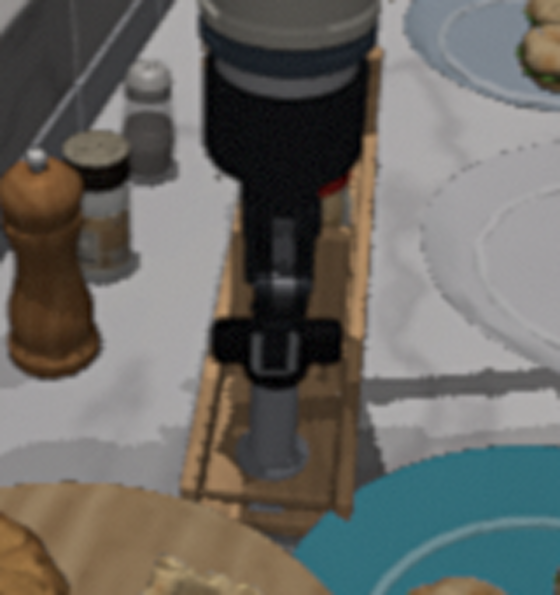

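Emit:
jog_arm:
  series:
    - [[-0.001, 0.001, -0.002], 0.1, 0]
    - [[-0.001, 0.001, -0.002], 0.22, 0]
    - [[-0.001, 0.001, -0.002], 0.34, 0]
    - [[-0.001, 0.001, -0.002], 0.46, 0]
    - [[-0.001, 0.001, -0.002], 0.58, 0]
    - [[-0.001, 0.001, -0.002], 0.7, 0]

```text
time: 5.1
ee_pos: [0.5671, 0.27, 0.1067]
ee_rot: [-0.004, 0.956, -0.294, 0.002]
wrist_force: [4.0, 6.8, 0.4]
finger_gap: 0.158
```

```bash
python3 st.py
```

```text
5.1 pos [0.5671 0.27   0.1067] yaw -34.21 F [4.05 6.83 0.35] T [ 1.08 -0.49 -0.08] gap 0.158 q [0.39 0.17 1.38 0.   1.58 0.99]
F along caddy 6.18
```

Emit:
jog_arm:
  series:
    - [[0, 0.001, 0], 0.12, 0]
    - [[0, 0.001, 0], 0.24, 0]
    - [[0, 0.001, 0], 0.36, 0]
    - [[0, 0.001, 0], 0.48, 0]
    - [[0, 0.001, 0], 0.6, 0]
    - [[0, 0.001, 0], 0.7, 0]
    - [[0, 0.001, 0], 0.72, 0]
    - [[0, 0.001, 0], 0.72, 0]
    - [[0, 0.001, 0], 0.72, 0]

```text
time: 5.85
ee_pos: [0.566, 0.2704, 0.1065]
ee_rot: [-0.002, 0.998, 0.057, 0.002]
wrist_force: [-2.2, 5.4, 6.4]
finger_gap: 0.164
```

```bash
python3 st.py; python3 - <<'E'
from h import *
cv2.imwrite(f"pics/wrist3.png",ctrl.camera("wrist")[:,:,::-1])
E
```

```text
5.85 pos [0.566  0.2704 0.1065] yaw 6.54 F [-2.2   5.39  6.41] T [0.99 0.42 0.1 ] gap 0.164 q [0.39 0.17 1.38 0.   1.59 0.28]
F along caddy 5.65
```

View pics/wrist3.png

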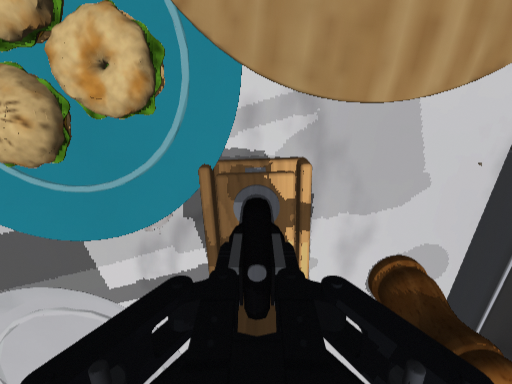

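Emit:
jog_arm:
  series:
    - [[0.0006, -0.004, 0], 0, 0]
    - [[0.0012, -0.008, 0], 0, 0]
    - [[0.0018, -0.012, 0], 0, 0]
    - [[0.0023, -0.016, 0], 0, 0]
    - [[0.0029, -0.02, 0], 0, 0]
    - [[0.0035, -0.024, 0], 0, 0]
    - [[0.0041, -0.028, 0], 0, 0]
    - [[0.0047, -0.032, 0], 0, 0]
    - [[0.0052, -0.036, 0], 0, 0]
    - [[0.0058, -0.04, 0], 0, 0]

```text
time: 6.73
ee_pos: [0.572, 0.2305, 0.1065]
ee_rot: [-0.002, 0.998, 0.057, 0.002]
wrist_force: [-1.4, 6.0, 6.5]
finger_gap: 0.159
```

```bash
python3 st.py; python3 - <<'E'
from h import *
b=ctrl.camera("top")[150:300,140:390,::-1]
cv2.imwrite("pics/top4z.png",cv2.resize(b,None,fx=3.2,fy=3.2,interpolation=cv2.INTER_CUBIC))
E
```

```text
6.7333 pos [0.572  0.2305 0.1065] yaw 6.54 F [-1.42  6.04  6.45] T [1.2  0.36 0.11] gap 0.159 q [0.33 0.14 1.41 0.   1.58 0.21]
F along caddy 6.18
```

View pics/top4z.png

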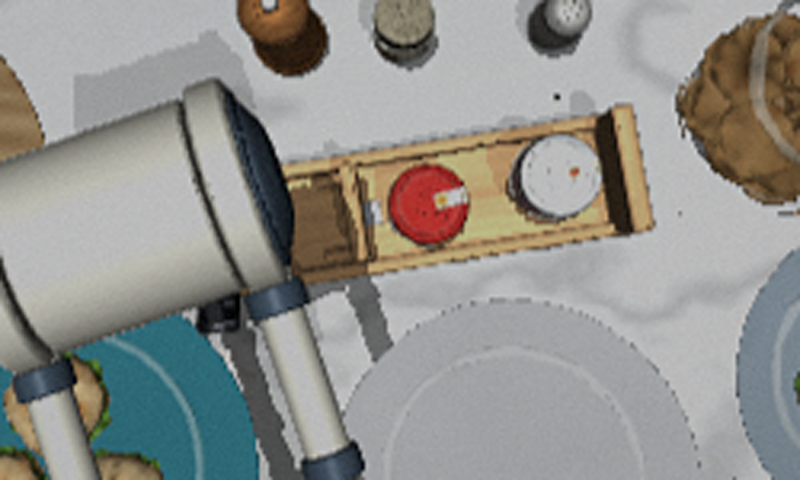

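Emit:
jog_arm:
  series:
    - [[0.0004, -0.003, 0], 0, 0]
    - [[0.0009, -0.006, 0], 0, 0]
    - [[0.0013, -0.009, 0], 0, 0]
    - [[0.0017, -0.012, 0], 0, 0]
    - [[0.0022, -0.015, 0], 0, 0]
    - [[0.0026, -0.018, 0], 0, 0]
    - [[0.0031, -0.021, 0], 0, 0]
    - [[0.0035, -0.024, 0], 0, 0]
    - [[0.0039, -0.027, 0], 0, 0]
    - [[0.0044, -0.03, 0], 0, 0]
    - [[0.0048, -0.033, 0], 0, 0]
    - [[0.0052, -0.036, 0], 0, 0]

```text
time: 7.78
ee_pos: [0.5772, 0.1951, 0.1065]
ee_rot: [-0.003, 0.998, 0.057, 0.002]
wrist_force: [-0.5, 8.0, 6.3]
finger_gap: 0.164
```

```bash
python3 st.py; python3 - <<'E'
from h import *
b=ctrl.camera("top")[150:300,140:390,::-1]
cv2.imwrite("pics/top5z.png",cv2.resize(b,None,fx=3.2,fy=3.2,interpolation=cv2.INTER_CUBIC))
E
```

```text
7.7833 pos [0.5772 0.1951 0.1065] yaw 6.56 F [-0.48  7.98  6.32] T [ 1.52  0.34 -0.02] gap 0.164 q [0.27 0.12 1.43 0.   1.58 0.15]
F along caddy 7.97
```

View pics/top5z.png

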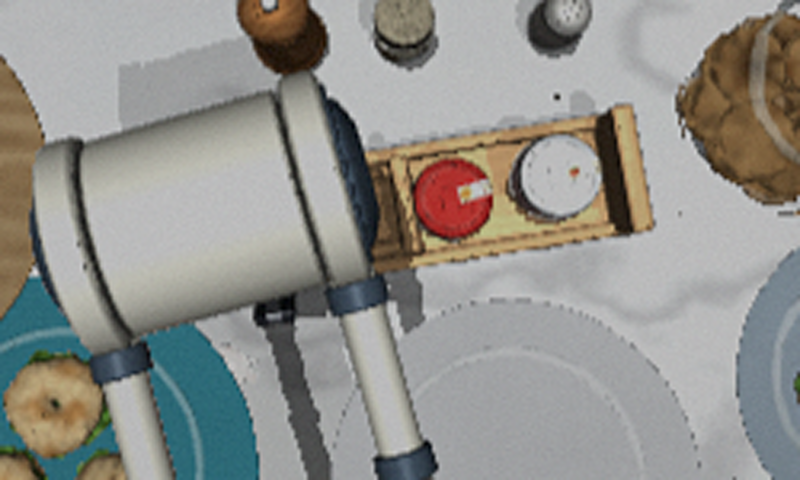

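Emit:
jog_arm:
  series:
    - [[0.0003, -0.002, 0], 0, 0]
    - [[0.0006, -0.004, 0], 0, 0]
    - [[0.0009, -0.006, 0], 0, 0]
    - [[0.0012, -0.008, 0], 0, 0]
    - [[0.0015, -0.01, 0], 0, 0]
    - [[0.0017, -0.012, 0], 0, 0]
    - [[0.002, -0.014, 0], 0, 0]
    - [[0.0023, -0.016, 0], 0, 0]
    - [[0.0026, -0.018, 0], 0, 0]

```text
time: 8.58
ee_pos: [0.5799, 0.1771, 0.1065]
ee_rot: [-0.002, 0.998, 0.057, 0.003]
wrist_force: [-0.7, 8.6, 6.2]
finger_gap: 0.163
```

```bash
python3 st.py; python3 - <<'E'
from h import *
b=ctrl.camera("top")[150:300,140:390,::-1]
cv2.imwrite("pics/top6z.png",cv2.resize(b,None,fx=3.2,fy=3.2,interpolation=cv2.INTER_CUBIC))
E
```

```text
8.5833 pos [0.5799 0.1771 0.1065] yaw 6.55 F [-0.68  8.61  6.17] T [1.62 0.25 0.  ] gap 0.163 q [0.24 0.12 1.44 0.   1.58 0.12]
F along caddy 8.61
```

View pics/top6z.png

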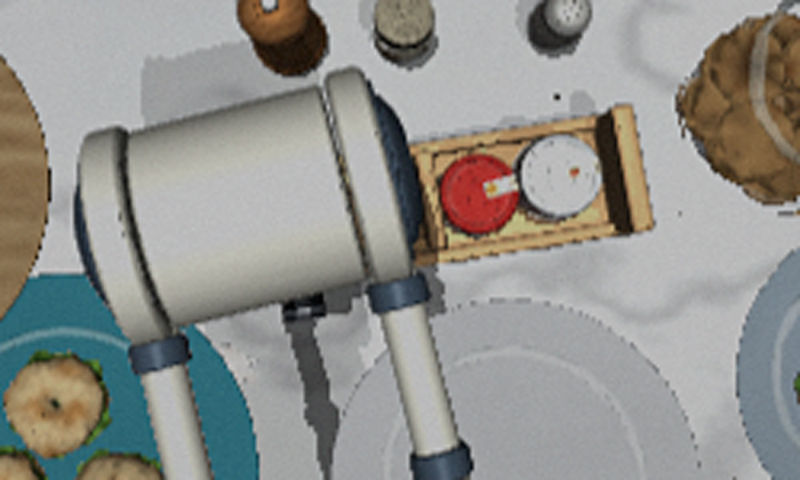

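Emit:
jog_arm:
  series:
    - [[0.0001, -0.001, 0], 0, 0]
    - [[0.0003, -0.002, 0], 0, 0]
    - [[0.0004, -0.003, 0], 0, 0]
    - [[0.0006, -0.004, 0], 0, 0]
    - [[0.0006, -0.004, 0], 0, 0]

```text
time: 9.05
ee_pos: [0.5805, 0.173, 0.1065]
ee_rot: [-0.002, 0.998, 0.057, 0.003]
wrist_force: [-0.7, 8.5, 6.5]
finger_gap: 0.163
```

```bash
python3 st.py
```

```text
9.05 pos [0.5805 0.173  0.1065] yaw 6.55 F [-0.67  8.5   6.49] T [1.47 0.24 0.11] gap 0.163 q [0.23 0.12 1.44 0.   1.58 0.12]
F along caddy 8.51
```

Emit:
jog_arm:
  series:
    - [[0.0001, -0.001, 0], 0, 0]
    - [[0.0003, -0.002, 0], 0, 0]
    - [[0.0004, -0.003, 0], 0, 0]
    - [[0.0004, -0.003, 0], 0, 0]

```text
time: 9.38
ee_pos: [0.581, 0.17, 0.1065]
ee_rot: [-0.002, 0.998, 0.057, 0.003]
wrist_force: [-0.8, 7.3, 6.0]
finger_gap: 0.162
```

```bash
python3 st.py
```

```text
9.3833 pos [0.581  0.17   0.1065] yaw 6.55 F [-0.77  7.31  6.  ] T [1.52 0.21 0.09] gap 0.162 q [0.23 0.11 1.44 0.   1.58 0.11]
F along caddy 7.34
```

```bash
python3 - <<'E'
from h import *
b=ctrl.camera("top")[150:300,140:390,::-1]
cv2.imwrite("pics/top7z.png",cv2.resize(b,None,fx=3.2,fy=3.2,interpolation=cv2.INTER_CUBIC))
b=ctrl.camera("side")[130:300,190:350,::-1]
cv2.imwrite("pics/side7z.png",cv2.resize(b,None,fx=3.5,fy=3.5,interpolation=cv2.INTER_CUBIC))
E
```

```text
(no output)
```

View pics/top7z.png

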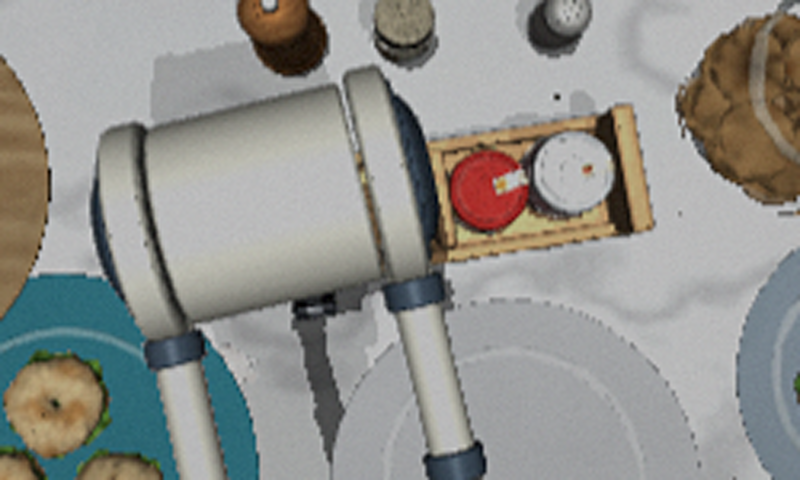

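Emit:
jog_arm:
  series:
    - [[0.0001, -0.001, 0], 0, 0]
    - [[0.0003, -0.002, 0], 0, 0]
    - [[0.0004, -0.003, 0], 0, 0]
    - [[0.0004, -0.003, 0], 0, 0]

```text
time: 9.82
ee_pos: [0.5814, 0.167, 0.1066]
ee_rot: [-0.002, 0.998, 0.057, 0.003]
wrist_force: [0.3, 8.7, 6.2]
finger_gap: 0.161
```

```bash
python3 st.py
```

```text
9.8167 pos [0.5814 0.167  0.1066] yaw 6.55 F [0.3  8.72 6.23] T [1.55 0.18 0.02] gap 0.161 q [0.22 0.11 1.44 0.   1.58 0.11]
F along caddy 8.59
```

Emit:
jog_arm:
  series:
    - [[0.0001, -0.001, 0], 0, 0]
    - [[0.0003, -0.002, 0], 0, 0]
    - [[0.0003, -0.002, 0], 0, 0]

```text
time: 10.07
ee_pos: [0.5817, 0.1651, 0.1065]
ee_rot: [-0.002, 0.998, 0.057, 0.003]
wrist_force: [-0.8, 7.6, 6.4]
finger_gap: 0.162
```

```bash
python3 st.py
```

```text
10.0667 pos [0.5817 0.1651 0.1065] yaw 6.56 F [-0.81  7.58  6.43] T [1.47 0.29 0.03] gap 0.162 q [0.22 0.11 1.44 0.   1.58 0.1 ]
F along caddy 7.61
```

Emit:
jog_arm:
  series:
    - [[0.0001, -0.001, 0], 0, 0]
    - [[0.0003, -0.002, 0], 0, 0]
    - [[0.0003, -0.002, 0], 0, 0]

```text
time: 10.32
ee_pos: [0.582, 0.1631, 0.1066]
ee_rot: [-0.002, 0.998, 0.057, 0.003]
wrist_force: [0.1, 8.3, 5.6]
finger_gap: 0.163
```

```bash
python3 st.py
```

```text
10.3167 pos [0.582  0.1631 0.1066] yaw 6.56 F [0.09 8.35 5.63] T [1.49 0.15 0.04] gap 0.163 q [0.21 0.11 1.44 0.   1.58 0.1 ]
F along caddy 8.25
```

Emit:
jog_arm:
  series:
    - [[0.0001, -0.0005, 0], 0, 0]
    - [[0.0001, -0.001, 0], 0, 0]
    - [[0.0001, -0.001, 0], 0, 0]

```text
time: 10.57
ee_pos: [0.5821, 0.1623, 0.1065]
ee_rot: [-0.003, 0.998, 0.057, 0.003]
wrist_force: [0.3, 9.0, 6.2]
finger_gap: 0.164
```

Emit:
jog_arm:
  series:
    - [[0.0001, -0.0005, 0], 0, 0]
    - [[0.0001, -0.001, 0], 0, 0]
    - [[0.0001, -0.001, 0], 0, 0]

```text
time: 10.82
ee_pos: [0.5821, 0.1621, 0.1065]
ee_rot: [-0.003, 0.998, 0.058, 0.003]
wrist_force: [-0.6, 12.3, 5.7]
finger_gap: 0.162
```

```bash
python3 st.py; python3 - <<'E'
from h import *
b=ctrl.camera("top")[150:300,140:390,::-1]
cv2.imwrite("pics/top8z.png",cv2.resize(b,None,fx=3.2,fy=3.2,interpolation=cv2.INTER_CUBIC))
E
```

```text
10.8167 pos [0.5821 0.1621 0.1065] yaw 6.59 F [-0.58 12.3   5.7 ] T [ 2.09  0.17 -0.03] gap 0.162 q [0.21 0.11 1.44 0.01 1.58 0.1 ]
F along caddy 12.25
```

View pics/top8z.png

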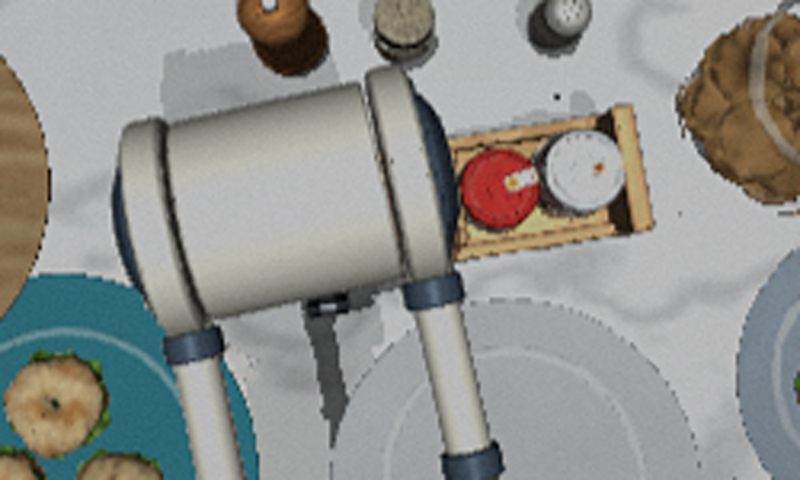

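Emit:
jog_arm:
  series:
    - [[0.0001, -0.001, 0], 0, 0]
    - [[0.0003, -0.002, 0], 0, 0]
    - [[0.0003, -0.002, 0], 0, 0]

```text
time: 11.12
ee_pos: [0.5822, 0.1617, 0.1066]
ee_rot: [-0.005, 0.998, 0.058, 0.003]
wrist_force: [-1.0, 17.7, 6.3]
finger_gap: 0.163
```

```bash
python3 st.py
```

```text
11.1167 pos [0.5822 0.1617 0.1066] yaw 6.66 F [-0.99 17.69  6.27] T [ 2.87  0.25 -0.05] gap 0.163 q [0.21 0.11 1.45 0.01 1.58 0.09]
F along caddy 17.65
```

Emit:
jog_arm:
  series:
    - [[0.0001, -0.001, 0], 0, 0]
    - [[0.0001, -0.001, 0], 0, 0]
    - [[0.0001, -0.001, 0], 0, 0]

```text
time: 11.37
ee_pos: [0.5822, 0.1616, 0.1066]
ee_rot: [-0.005, 0.998, 0.058, 0.003]
wrist_force: [-0.4, 19.9, 5.1]
finger_gap: 0.161
```

```bash
python3 st.py
```

```text
11.3667 pos [0.5822 0.1616 0.1066] yaw 6.7 F [-0.44 19.92  5.05] T [ 3.26  0.27 -0.04] gap 0.161 q [0.21 0.11 1.45 0.01 1.58 0.09]
F along caddy 19.77
```

Emit:
jog_arm:
  series:
    - [[0, 0, 0], -0.1, 0]
    - [[0, 0, 0], -0.2, 0]
    - [[0, 0, 0], -0.3, 0]
    - [[0, 0, 0], -0.4, 0]
    - [[0, 0, 0], -0.5, 0]
    - [[0, 0, 0], -0.6, 0]

```text
time: 11.87
ee_pos: [0.5831, 0.1614, 0.1066]
ee_rot: [-0.006, 0.97, -0.242, 0.002]
wrist_force: [3.2, 18.4, 2.7]
finger_gap: 0.159
```

```bash
python3 st.py
```

```text
11.8667 pos [0.5831 0.1614 0.1066] yaw -27.95 F [ 3.23 18.44  2.75] T [ 3.08 -0.49  0.11] gap 0.159 q [0.21 0.11 1.45 0.01 1.58 0.7 ]
F along caddy 17.79
```

Force is held while turning; continue to tight.

Emit:
jog_arm:
  series:
    - [[0, 0, 0], -0.1, 0]
    - [[0, 0, 0], -0.2, 0]
    - [[0, 0, 0], -0.3, 0]
    - [[0, 0, 0], -0.4, 0]
    - [[0, 0, 0], -0.5, 0]
    - [[0, 0, 0], -0.6, 0]
    - [[0, 0, 0], -0.7, 0]
    - [[0, 0, 0], -0.8, 0]
    - [[0, 0, 0], -0.86, 0]
    - [[0, 0, 0], -0.86, 0]

```text
time: 12.7
ee_pos: [0.5839, 0.1602, 0.1068]
ee_rot: [-0.006, 0.781, -0.624, 0.001]
wrist_force: [5.2, 14.6, 2.7]
finger_gap: 0.157
```

```bash
python3 st.py
```

```text
12.7 pos [0.5839 0.1602 0.1068] yaw -77.2 F [ 5.23 14.65  2.74] T [ 2.55 -0.92 -0.08] gap 0.157 q [0.21 0.11 1.44 0.01 1.58 1.56]
F along caddy 13.74
```

Emit:
jog_arm:
  series:
    - [[0, 0, 0], -0.05, 0]
    - [[0, 0, 0], -0.05, 0]
    - [[0, 0.002, 0], -0.04, 0]
    - [[0, 0.002, 0], -0.04, 0]

```text
time: 13.03
ee_pos: [0.5839, 0.1603, 0.1068]
ee_rot: [-0.005, 0.77, -0.638, 0.002]
wrist_force: [4.8, 8.5, 3.6]
finger_gap: 0.166
```

```bash
python3 st.py
```

```text
13.0333 pos [0.5839 0.1603 0.1068] yaw -79.35 F [4.76 8.47 3.58] T [ 1.46 -0.87  0.01] gap 0.166 q [0.21 0.11 1.44 0.   1.58 1.6 ]
F along caddy 7.7
```

Emit:
jog_arm:
  series:
    - [[-0.001, 0.002, 0], 0, 0]
    - [[-0.001, 0.002, 0], 0, 0]
    - [[-0.001, 0.002, 0], 0, 0.5]
    - [[-0.001, 0.002, 0], 0, 1]
    - [[-0.001, 0.002, 0], 0, 1]
    - [[-0.001, 0.002, 0], 0, 1]
    - [[-0.001, 0.002, 0], 0, 1]
    - [[-0.001, 0.002, 0], 0, 1]

```text
time: 13.7
ee_pos: [0.5801, 0.1595, 0.1027]
ee_rot: [0.001, 0.77, -0.638, -0.0]
wrist_force: [0.4, -0.2, 0.3]
finger_gap: 0.98
```

```bash
python3 st.py
```

```text
13.7 pos [0.5801 0.1595 0.1027] yaw -79.33 F [ 0.41 -0.21  0.32] T [-0.02  0.02 -0.02] gap 0.98 q [ 0.21  0.11  1.45 -0.    1.58  1.6 ]
F along caddy -0.27
```

Free. Rise, then retreat toward the base/knob side so the cameras see.

Emit:
jog_arm:
  series:
    - [[0, 0, 0.03], 0, 1]
    - [[0, 0, 0.06], 0, 1]
    - [[0, 0, 0.09], 0, 1]
    - [[0, 0, 0.12], 0, 1]
    - [[-0.02, 0.03, 0.14], 0, 1]
    - [[-0.04, 0.065, 0.14], 0, 1]
    - [[-0.06, 0.1, 0.14], 0, 1]
    - [[-0.08, 0.13, 0.14], 0, 1]
    - [[-0.1, 0.15, 0.14], 0, 1]
    - [[-0.1, 0.15, 0.14], 0, 1]

```text
time: 14.53
ee_pos: [0.4771, 0.3135, 0.2434]
ee_rot: [-0.0, 0.772, -0.636, -0.001]
wrist_force: [0.6, 0.0, 0.7]
finger_gap: 0.998
```

```bash
python3 st.py; python3 - <<'E'
from h import *
b=ctrl.camera("top")[150:300,140:390,::-1]
cv2.imwrite("pics/top9z.png",cv2.resize(b,None,fx=3.2,fy=3.2,interpolation=cv2.INTER_CUBIC))
cv2.imwrite("pics/wrist9.png",ctrl.camera("wrist")[:,:,::-1])
E
```

```text
14.5333 pos [0.4771 0.3135 0.2434] yaw -78.99 F [0.59 0.05 0.73] T [-0.01  0.    0.03] gap 0.998 q [0.52 0.01 1.3  0.   1.82 1.9 ]
F along caddy -0.04
```

View pics/top9z.png

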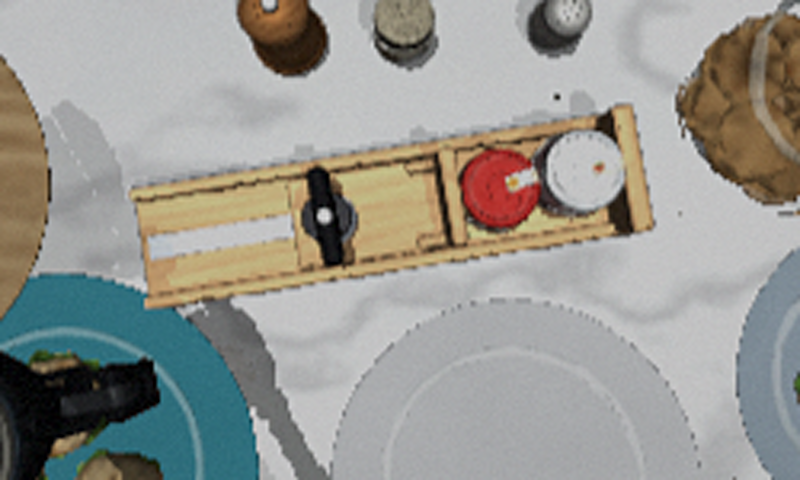

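View pics/wrist9.png

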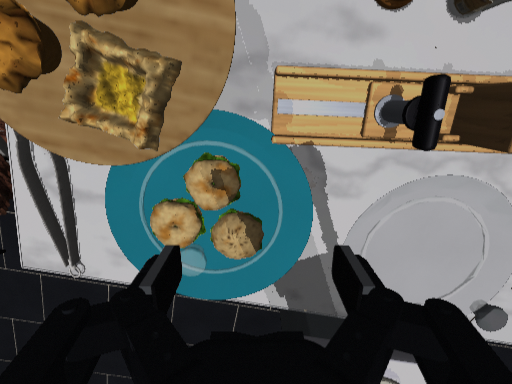

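```bash
python3 - <<'E'
from plant import ctrl
print(ctrl.hand_in())
E
```

```text
the job is handed in; nothing more can be done
None
```

I slackened the knob, slid the fence until both jars bore on the end stop, tightened the knob again and handed the job in at about 14.6 s. No verdict was reported.

- **Slackening:** I gripped the wing bar and turned it about 81° counter-clockwise. By my estimate this left the knob near 0 rad.
- **Pressing:** Still holding the knob, I slid the fence about 109 mm. The wrist force stayed at 6 to 9 N while sliding and rose to 20 N once the row bore on the end stop. About 6 N of that is fence friction.
- **Tightening:** I kept pushing while I turned the knob clockwise, then eased off the push and let go. The wrist force read about 18 N partway through the turn and 14 N at the end, before I eased off.

**Last checks:**
- The top picture shows fence, red-lidded jar, white-lidded jar and end stop in one row. Both jars look upright and the bystanders look unmoved.
- The knob bar lies across the caddy, which I put at about 1.5 rad from the gripper angle; the top picture agrees.
- After release the gripper was open and the wrist force was below 1 N.
- I could not measure the remaining contact force between the jars directly. I inferred it from the push held while clamping.

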